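Add a slide box to the pile in a sprung magazine

ROBOT

A 6-joint arm with a two-finger parallel gripper is mounted at the origin on the work surface; the furniture and walls round the work are solid. World frame = base frame: x ahead of the robot, y to its left, z up, the work surface at z = 0. Lengths are in m, angles in rad, forces in N, time in s.
With the tool pointing down it reaches from about 0.35 to 0.875 m from the base axis. Payload 4.2 kg.
Tool frame: the origin (TCP) lies between the finger pads; the fingertips stand r.finger_overhang ahead of it and the grasp point (between the pads) lies 6 mm ahead of it (r.finger_overhang is the distance from the TCP to the fingertips, in m); z points along the fingers, y is the line along which they close (so a half turn about z gives the same grasp; the last joint's range is limited). The gripper opens to 87 mm and grips with 3 to 60 N. Pads are 19 mm wide; open, the fingers measure 117 mm over their backs; the gripper's body (75 mm by 190 mm) begins 51 mm behind the grasp point.
Start: joints at [1.574, 0.385, 0.008, 0, -1.194, -0.259], TCP at [0.158, 0.605, 0.248] pointing down, gripper open.
Joint ranges: [-3.14, 3.14], [-1.21, 2.06], [-1.07, 1.41], [-3.16, 2.05], [-2.99, -0.16], [-3.1, 3.1]. Speed limits (rad/s): [2.79, 2.79, 3.14, 3.14, 3.14, 3.14].

INTERFACE

Orientations are given as a rotation vector (axis times angle).
In Python, from cell import r, eyes, workorder gives the robot as it stands.
- The arm moves only by the tool apply_moves, never from a script. Its argument "plan" is a list of rows, each a list of 5 numbers: the shift along the tool's x, y, z in m, then the turn about the tool's z in rad, then the finger opening in m, from 0 to 0.087. In form: [[tx, ty, tz, spin, hand], ...]. A call has exactly 10 rows; each row is the pose to reach, as a shift and turn from the pose commanded when the call began, along the tool's axes at that moment; what a row does not reach only later rows make up. A row lasts 1/12 s, in which the tool goes at most 41.7 mm and 7.16 degrees, less where a joint would pass 70% of its speed; a pose out of reach is approached as far as the arm can. A call with a gripper value outside its range is refused whole. The fingers move at their own pace and stop on an object; the grip force is fixed at half the most. Time passes only in rows, so rows that repeat a pose let the fingers close, or fill a call up. It gives the time, the measured TCP pose, the force, the opening and the grip force at its end, in the units of the state.
- r.state(): the state, without advancing time (a new reading comes with each control period).
- eyes.camera(name): name is "side" or "top"; returns a dict with "frame" (400x640x3 uint8, red, green, blue), "intrinsics" (3x3 intrinsics, pixels), "R" (3x3) and "t" (3): a world point X has camera coordinates R X + t. Camera axes: x right, y down, z forward; pixel columns grow to the right and rows downward; lengths in m; the calibration is good to about 2 mm. A picture is of the moment at which its call begins. There is no depth.
- workorder.sign_off(): hands the job in; it is judged then, once.
The state is a dict: "time": time; "joint_positions": joint angles; "joint_vel": joint speeds; "joint_torque": joint torques, N m; "position": TCP position; "eef_rot": TCP orientation; "ft_force": force on the tool from outside, world axes, zero at the start; "wrist_torque": the same for the moment, N m; "grip_width": opening from 0.0 (shut) to 1.0 (fully open); "finger_force": force on a finger pad.
Only numpy, scipy, OpenCV 4.12 (cv2) and the standard library are available. Lean on these libraries where they do the work, as an engineer would, in place of code of your own. Each camera call takes 0.05 s, during which the arm holds its last target. There are 200 camera calls.

TASK

Put the green-lidded slide box that lies on the bench on top of the pile of blue-lidded slide boxes in the sprung magazine, flat and lined up with the magazine. How high the pile stands is not known: lower the held box until you feel it meet the pile and the sprung carriage just give a few millimetres, without forcing the spring to its stop, and only then let go and withdraw, so that the box is not dropped. Leave the beaker, the brown vial and the small bottle where they stand.

Things in the scene. Friction and masses are not known exactly. Their poses are not given: they have to be found in the camera images.
- box_center (a point): Centre (half-way up, 8 mm above its underside) of the loose slide box: flat closed plastic box, white base and green lid with a paper label, 108 mm long (its x), 54 mm wide (its y), 16 mm high (z), about 50 g. It starts flat on the bench, lid up. Its sides are plain; grasp it from above across the 54 mm width.
- magazine: Fixed aluminium magazine for slide boxes; origin at the centre of its underside, on the bench. Base plate 168 x 92 x 8 mm (x, y, z). Boxes lie in it with their long side along its x, either way round, 8 to 9 mm play all round. On its sprung carriage lie two loose blue-lidded boxes, same size as the green one. Top of this pile: 72 to 112 mm above the underside, different every time, not reported.
- magazine_mouth (a point): Centre of the magazine's mouth, 118 mm above its underside, axes as the magazine's. End walls (inner faces at x = +-62 mm) rise to this height, with lips flaring outward 12 mm higher; at each corner a side flange (faces at y = +-36 and +-40 mm, from the end wall to |x| = 46 mm) rises to it too. Between the flanges both long sides are open, for the fingers.
- carriage (a joint): How far the sprung carriage under the pile is pressed down, in m: 0 at its upper rest, 0.025 at its lower stop. The spring is preloaded, so the weight of the boxes does not move it: it begins to give at about 3 N of extra push from the held box and takes a further 0.6 N for each mm; it comes back up to 0 when let go.
- beaker_center (a point): Centre (half-way up) of a clear beaker, 73 mm across, 94 mm high: a bystander.
- vial_center (a point): Centre (half-way up) of a brown vial with an orange cap, 22 mm across, 48 mm high: a bystander.
- bottle_center (a point): Centre (half-way up) of a small white bottle with a green cap, 42 mm across, 78 mm high: a bystander.
There are look-alikes about, which are no part of the job. Leave any orange look-alike of the part that bears box_center alone.

How it is judged:
On the way:
1. the held slide box, over the magazine, has met the pile and pressed the sprung carriage down by more than 1.5 mm (contact force between the fingers and slide_box above 0.5 N and value of joint carriage above 0.0015 m and horizontal distance between box_center and magazine below 0.016 m and height (world z) of box_center above 0.05 m), for 0.1 s.
At the end, for the whole second after the job is handed in: The green-lidded box lies on the pile in the magazine, released and at rest, lid up and level within 0.06 rad, its centre within 13 mm of the magazine's centre in plan and its long side within 0.2 rad of the magazine's x; the carriage is back at its upper rest (within 1.2 mm) (horizontal distance between box_center and magazine below 0.013 m and height (world z) of box_center above 0.073 m and angle between box_center's own z axis and vertical below 0.06 rad and angle between the x axis of box_center and the x axis of magazine, either way round below 0.2 rad and value of joint carriage below 0.0012 m and linear speed of slide_box below 0.02 m/s and contact force between the fingers and slide_box below 0.05 N); the robot touches nothing.
It fails at once if the slide box is dropped (falls freely faster than 0.35 m/s, about 6 mm of fall) (contact force between slide_box and anything else below 0.01 N and linear speed of slide_box above 0.35 m/s).
It fails at once if the carriage is forced down to its stop (beyond 23.5 mm) (value of joint carriage above 0.0235 m).
It fails at once if the beaker is moved more than 25 mm (distance of beaker_center from where it was at the start of the episode above 0.025 m).
It fails at once if the brown vial is moved more than 25 mm (distance of vial_center from where it was at the start of the episode above 0.025 m).
It fails at once if the small bottle is moved more than 25 mm (distance of bottle_center from where it was at the start of the episode above 0.025 m).
It also fails if it takes over 48 s, if anything falls off the work surface, if the arm or the gripper's body presses on something with over 40 N, if the wrist force passes 120 N, or if a joint passes its speed limit or range.

## Working session

There is one attempt and no reset: what is moved stays moved. The work goes in short steps, Python scripts to look and compute and a tool call to move; the robot and the scene stay as the last step left them, time stands still between calls to the robot, and variables do not carry over. Pictures are saved under pics/ and viewed, at most 10 in all, crops included, and the job is handed in when it is done.

Besides the shell and the picture viewer there is one more tool, called after "Emit:" by a JSON object that holds its "method" and its "body". apply_moves: Moves the arm, as the interface text tells. Its arguments: {"type":"object","properties":{"plan":{"type":"array","items":{"type":"array","items":{"type":"number"}}}},"required":["plan"]}

```bash
mkdir -p pics; python3 - <<'E'
from cell import r,eyes,workorder
import cv2,numpy as np,pickle
d={}
for n in("top","side"):
    c=eyes.camera(n);d[n]=c;cv2.imwrite(f"pics/{n}0.png",c["frame"][:,:,::-1]);print(n,c["intrinsics"],c["R"],c["t"])
pickle.dump(d,open("c0.pkl","wb"))
s=r.state();print({k:np.round(v,3) for k,v in s.items()},r.finger_overhang)
E
```

```text
top [[495.61997697   0.         314.78524671]
 [  0.         495.61997697 197.87835589]
 [  0.           0.           1.        ]] [[-0.01303687 -0.9994751  -0.02965741]
 [-0.98164845  0.01843646 -0.18980625]
 [ 0.19025339  0.02663867 -0.98137354]] [-0.09605648  0.53474714  1.16349559]
side [[453.94098324   0.         322.00347788]
 [  0.         453.94098324 196.34352816]
 [  0.           0.           1.        ]] [[ 0.9272023  -0.37387851  0.0225998 ]
 [-0.19981018 -0.54475123 -0.81444582]
 [ 0.31681505  0.75064037 -0.57979932]] [-0.55614997  0.12555884  0.82188751]
{'time': np.float64(0.1), 'joint_positions': array([ 1.574,  0.385,  0.007, -0.   , -1.194, -0.259]), 'joint_vel': array([ 0.001, -0.003,  0.001,  0.001, -0.002,  0.001]), 'joint_torque': array([-0.0000e+00, -3.9168e+01,  1.8794e+01,  4.2320e+00,  1.3000e-02,
       -0.0000e+00]), 'position': array([0.158, 0.604, 0.247]), 'eef_rot': array([ 3.114, -0.401, -0.   ]), 'ft_force': array([0.256, 0.053, 0.359]), 'wrist_torque': array([-0.052, -0.022, -0.033]), 'finger_force': np.float64(0.0), 'grip_width': np.float64(1.0)} 0.025
```

View pics/top0.png

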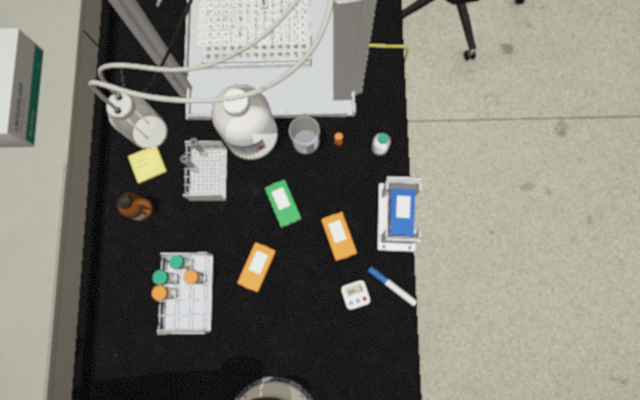

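View pics/side0.png

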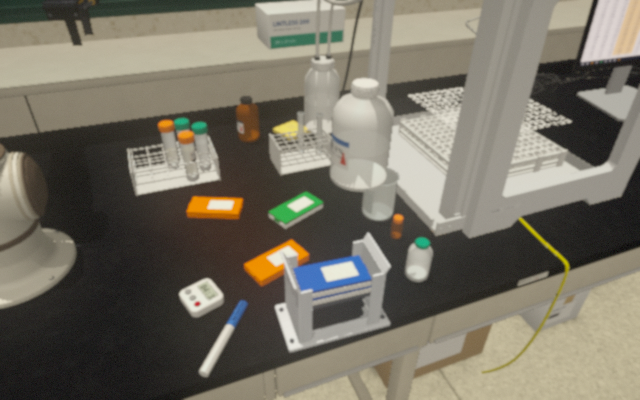

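Top view: the green box is at (283,203). The look-alikes are orange boxes at (339,236) and (257,267), and green caps at (177,262), (160,277) and (381,138), which are far too small. The magazine with the blue pile is at (400,213). In the side view, green is at (296,209), the magazine at (335,285), the beaker at (380,195), the vial at (398,227) and the small bottle at (419,260).

```bash
cat >h.py <<'E'
import cv2,numpy as np,pickle
def ray(c,uv):
    d=c["R"].T@np.linalg.inv(c["intrinsics"])@np.array([*uv,1.]);return -c["R"].T@c["t"],d
def plane(c,uv,z):
    o,d=ray(c,uv);return o+d*(z-o[2])/d[2]
def proj(c,X):
    p=c["intrinsics"]@(c["R"]@np.array(X)+c["t"]);return p[:2]/p[2]
def tri(c1,u1,c2,u2):
    o1,d1=ray(c1,u1);o2,d2=ray(c2,u2)
    k=np.linalg.lstsq(np.c_[d1,-d2],o2-o1,rcond=None)[0]
    a=o1+k[0]*d1;b=o2+k[1]*d2;return (a+b)/2,np.linalg.norm(a-b)
def blob(c,lo,hi,roi):
    m=cv2.inRange(cv2.cvtColor(c["frame"],cv2.COLOR_RGB2HSV),lo,hi);x0,y0,x1,y1=roi
    k=np.zeros_like(m);k[y0:y1,x0:x1]=m[y0:y1,x0:x1]
    q=max(cv2.findContours(k,0,2)[0],key=cv2.contourArea);return cv2.convexHull(q)[:,0].astype(float)
def rect(c,h,z):
    P=np.array([plane(c,p,z)[:2] for p in h],np.float32)*1000
    b=cv2.minAreaRect(P);return np.round(b[0],1),np.round(b[1],1),round(b[2],1)
G=((45,100,60),(85,255,255));B=((100,100,60),(125,255,255))
E
python3 - <<'E'
from h import *
d=pickle.load(open("c0.pkl","rb"));T,S=d["top"],d["side"]
print("green top",rect(T,blob(T,*G,(255,170,310,235)),.016),"side",rect(S,blob(S,*G,(262,185,330,230)),.016))
hb=blob(T,*B,(375,170,425,250));hs=blob(S,*B,(280,250,385,310))
for z in(.072,.082,.092,.102,.112):print(z,"blue top",rect(T,hb,z),"side",rect(S,hs,z))
# white labels on the pile
for n,c,roi in(("T",T,(394,190,413,222)),("S",S,(315,258,362,286))):
    h=blob(c,(0,0,170),(179,70,255),roi);print(n,cv2.minAreaRect(h.astype(np.float32)))
for n,u,v in(("beaker rim",(304,127),(380,177)),("vial",(338,137),(398,217)),("bottle cap",(382,137),(422,242)),("big bottle cap",(235,97),(365,86)),("amber",(122,200),(246,100))):
    print(n,np.round(tri(T,u,S,v),3))
a=[cv2.resize(T["frame"][165:260,360:440],None,fx=5,fy=5,interpolation=2),cv2.resize(S["frame"][230:350,265:395],None,fx=3,fy=3,interpolation=2)]
b=cv2.resize(T["frame"][175:235,255:315],None,fx=4,fy=4)
H=600;w=np.zeros((600,800,3),np.uint8);w[:475,:400]=a[0];w[:360,400:790]=a[1];w[360:600,400:640]=b
cv2.imwrite("pics/mag.png",w[:,:,::-1])
E
```

```text
green top (array([528.9, -21.8]), array([117.8,  61.2]), 22.5) side (array([527. , -25.2]), array([117.6,  59.5]), 22.2)
0.072 blue top (array([ 491.8, -311.3]), array([ 58.5, 111.6]), 84.4) side (array([ 500. , -284.8]), array([ 60.7, 114.4]), 85.1)
0.082 blue top (array([ 490.2, -309.8]), array([ 58. , 110.6]), 84.4) side (array([ 495.7, -293.8]), array([ 59.5, 112.2]), 85.1)
0.092 blue top (array([ 488.6, -308.3]), array([ 57.5, 109.7]), 84.4) side (array([ 491.5, -302.9]), array([ 58.3, 110. ]), 85.1)
0.102 blue top (array([ 486.9, -306.8]), array([ 57. , 108.7]), 84.4) side (array([ 487.3, -312. ]), array([ 57.1, 107.7]), 85.1)
0.112 blue top (array([ 485.3, -305.3]), array([ 56.5, 107.8]), 84.4) side (array([ 483. , -321.1]), array([ 56. , 105.5]), 85.1)
T ((403.0, 206.0), (22.0, 14.0), 90.0)
S ((339.3960266113281, 271.00079345703125), (16.15317726135254, 35.61041259765625), 78.2317123413086)Traceback (most recent call last):
  File "<stdin>", line 10, in <module>
    return _wrapfunc(a, 'round', decimals=decimals, out=out)
    return _wrapit(obj, method, *args, **kwds)
    conv = _array_converter(obj)
ValueError: setting an array element with a sequence. The requested array has an inhomogeneous shape after 1 dimensions. The detected shape was (2,) + inhomogeneous part.
```

```bash
python3 - <<'E'
from h import *
d=pickle.load(open("c0.pkl","rb"));T,S=d["top"],d["side"]
p,e=tri(T,(403,206),S,(339.4,271));print("label",p.round(4),e)
for n,u,v in(("beaker rim",(304,127),(380,177)),("vial",(338,137),(398,217)),("bottle cap",(382,137),(422,242)),("big bottle cap",(235,97),(365,86)),("amber",(122,200),(246,100)),("tubecap",(160,277),(182,124))):
    p,e=tri(T,u,S,v);print(n,p.round(3),round(e,3))
# scratch: predicted magazine points for centre=(.488,-.307), yaw -5.3deg
c,s=np.cos(-.0925),np.sin(-.0925);M=lambda x,y,z:(.488+c*x-s*y,-.307+s*x+c*y,z)
for P in((84,46,8),(84,-46,8),(-84,46,8),(-84,-46,8),(62,40,118),(62,-40,118),(-62,40,118),(-62,-40,118)):
    P=np.array(P)/1000;print(P,proj(T,M(*P)).round(1),proj(S,M(*P)).round(1))
a=[cv2.resize(T["frame"][165:260,360:440],None,fx=5,fy=5,interpolation=2),cv2.resize(S["frame"][230:350,265:395],None,fx=3,fy=3,interpolation=2)]
b=cv2.resize(T["frame"][175:235,255:315],None,fx=4,fy=4)
w=np.zeros((600,800,3),np.uint8);w[:475,:400]=a[0];w[:360,400:790]=a[1];w[360:600,400:640]=b
cv2.imwrite("pics/mag.png",w[:,:,::-1])
E
```

```text
label [ 0.5004 -0.3108  0.1001] 0.0002060790008135508
beaker rim [ 0.698 -0.08   0.087] 0.009
vial [ 0.691 -0.165  0.045] 0.004
bottle cap [ 0.677 -0.272  0.072] 0.001
big bottle cap [0.723 0.063 0.225] 0.008
amber [0.525 0.351 0.102] 0.003
tubecap [0.346 0.249 0.109] 0.002
[0.084 0.046 0.008] [379.8 183.3] [366.7 282. ]
[ 0.084 -0.046  0.008] [416.2 185.9] [387.6 322.6]
[-0.084  0.046  0.008] [376.1 249.4] [272.6 301.6]
[-0.084 -0.046  0.008] [413.4 252.2] [284.9 346.8]
[0.062 0.04  0.118] [386.6 182.3] [360.7 238.7]
[ 0.062 -0.04   0.118] [421.4 184.8] [380.  273.4]
[-0.062  0.04   0.118] [383.7 235.6] [284.6 252.6]
[-0.062 -0.04   0.118] [419.2 238.3] [297.5 290.4]
```

View pics/mag.png

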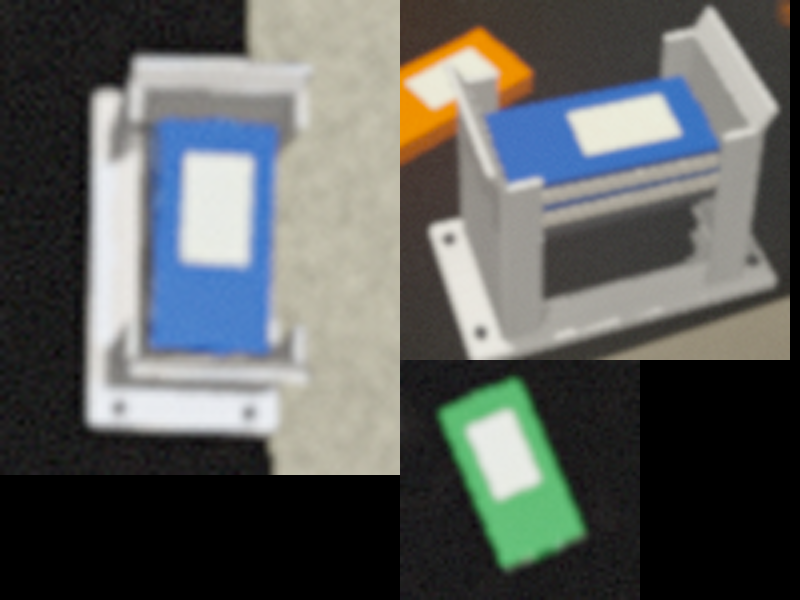

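The crop confirms the target: a green lid with a white label, 108x54-like, at (283,203). The other two are orange. The plate corners are visible (top view: (378.4,183), (377.4,251), (415,251.4)), so I will use those for the magazine pose.

```bash
python3 - <<'E'
from h import *
from scipy.optimize import least_squares
d=pickle.load(open("c0.pkl","rb"));T,S=d["top"],d["side"]
obs=[(T,(378.4,183),(84,46)),(T,(377.4,251),(-84,46)),(T,(415,251.4),(-84,-46)),(S,(290,348.5),(-84,-46)),(S,(275,305.5),(-84,46)),(S,(390,323.5),(84,-46))]
src=[];dst=[]
for c,u,m in obs:
    p=plane(c,u,.008);print(m,p[:2].round(4));src.append(m);dst.append(p[:2])
src=np.array(src)/1000;dst=np.array(dst)
for k in (slice(0,3),slice(3,6),slice(0,6)):
    f=lambda q:((np.c_[np.cos(q[2])*src[k,0]-np.sin(q[2])*src[k,1]+q[0],np.sin(q[2])*src[k,0]+np.cos(q[2])*src[k,1]+q[1]])-dst[k]).ravel()
    s=least_squares(f,[.49,-.3,0]);print(s.x.round(4),np.abs(s.fun).max().round(4))
# green lid by min-area quad centre, label pile check from both
from cell import r
s=r.state();from scipy.spatial.transform import Rotation as R
M=R.from_rotvec(s["eef_rot"]).as_matrix();print(M.round(3))
for g in((.5285,-.022),):
    print("shift to green in tool axes",(M.T@(np.array([*g,s["position"][2]])-s["position"])).round(4))
E
```

```text
(84, 46) [ 0.5767 -0.2655]
(-84, 46) [ 0.4045 -0.2566]
(-84, -46) [ 0.4021 -0.349 ]
(-84, -46) [ 0.4063 -0.3506]
(-84, 46) [ 0.4099 -0.2628]
(84, -46) [ 0.5702 -0.3635]
[ 0.4883 -0.3071 -0.0503] 0.0022
[ 0.4911 -0.3121 -0.0646] 0.002
[ 0.4896 -0.3095 -0.0545] 0.0038
[[ 0.967 -0.253 -0.   ]
 [-0.253 -0.967 -0.002]
 [ 0.     0.002 -1.   ]]
shift to green in tool axes [0.517 0.512 0.001]
```

Magazine: (0.489,-0.309), yaw about -0.055, with the pile top at about z 0.098. Green box: (0.528,-0.023), yaw +0.39. The sizes and heights agree with the given ones. I'll move in two halves at travel height, which clears everything along that line.

Emit:
{"method": "apply_moves", "body": {"plan": [[0.02,0.02,0,-0.03,0.075],[0.045,0.045,0,-0.06,0.075],[0.072,0.072,0,-0.1,0.075],[0.1,0.1,0,-0.13,0.075],[0.128,0.128,0,-0.16,0.075],[0.156,0.156,0,-0.2,0.075],[0.184,0.184,0,-0.23,0.075],[0.212,0.212,0,-0.26,0.075],[0.24,0.24,0,-0.3,0.075],[0.26,0.256,0,-0.32,0.075]]}}

```text
time: 0.93
position: [0.3451, 0.2879, 0.2474]
eef_rot: [3.139, 0.101, -0.001]
ft_force: [-0.3, -0.6, 0.0]
grip_width: 0.863
finger_force: 0.0
```

```bash
cat >go.py <<'E'
import sys,numpy as np
from scipy.spatial.transform import Rotation as R
from cell import r
def go(x,y,z,yaw):
    s=r.state();M=R.from_rotvec(s["eef_rot"]).as_matrix()
    d=M.T@(np.array([x,y,z])-s["position"]);a=np.arctan2(M[1,0],M[0,0])
    sp=-((yaw-a+np.pi/2)%np.pi-np.pi/2)
    print("t",s["time"].round(2),"p",s["position"].round(4),"yaw",a.round(3),"tilt",M[:,2].round(4),"q",s["joint_positions"].round(2),"F",s["ft_force"].round(2),"g",s["grip_width"],s["finger_force"],"\nshift",d.round(4),"spin",sp.round(4))
if __name__=="__main__":go(*map(float,sys.argv[1:]))
E
python3 go.py .528 -.023 .247 .39
```

```text
Traceback (most recent call last):
  File "go.py", line 9, in <module>
    if __name__=="__main__":go(*map(float,sys.argv[1:]))
                            ~~^^^^^^^^^^^^^^^^^^^^^^^^^^
  File "go.py", line 8, in go
    print("t",s["time"].round(2),"p",s["position"].round(4),"yaw",a.round(3),"tilt",M[:,2].round(4),"q",s["joint_positions"].round(2),"F",s["ft_force"].round(2),"g",s["grip_width"],s["finger_force"],"\nshift",d.round(4),"spin",sp.round(4))
              ^^^^^^^^^^^^^^^
AttributeError: 'float' object has no attribute 'round'
```

```bash
sed -i 's/s\["time"\].round(2)/round(s["time"],2)/' go.py; python3 go.py .528 -.023 .247 .39
```

```text
t 0.93 p [0.3451 0.2879 0.2474] yaw 0.064 tilt [-9.e-04 -9.e-04 -1.e+00] q [ 1.06  0.08 -0.4  -0.   -1.09  0.58] F [-0.31 -0.62  0.02] g 0.8628285547417429 0.0 
shift [0.1625 0.322  0.0005] spin -0.3255
```

Emit:
{"method": "apply_moves", "body": {"plan": [[0.012,0.024,0,-0.03,0.075],[0.029,0.058,0,-0.065,0.075],[0.047,0.093,0,-0.1,0.075],[0.065,0.128,0,-0.14,0.075],[0.083,0.163,0,-0.18,0.075],[0.1,0.198,0,-0.22,0.075],[0.118,0.233,0,-0.26,0.075],[0.136,0.268,0,-0.29,0.075],[0.152,0.301,0.02,-0.315,0.075],[0.163,0.322,0.05,-0.326,0.075]]}}

```text
time: 1.77
position: [0.5313, -0.0221, 0.1995]
eef_rot: [3.081, 0.608, 0.012]
ft_force: [0.5, 0.5, 0.6]
grip_width: 0.865
finger_force: 0.0
```

```bash
python3 go.py .528 -.023 .029 .39
```

```text
t 1.77 p [ 0.5313 -0.0221  0.1995] yaw 0.39 tilt [ 7.5e-03  8.0e-04 -1.0e+00] q [ 0.26  0.27 -0.3   0.   -1.    1.7 ] F [0.48 0.5  0.61] g 0.8647617618626622 0.0 
shift [-0.0046 -0.0008  0.1705] spin -0.0004
```

Emit:
{"method": "apply_moves", "body": {"plan": [[0,0,0.02,0,0.075],[0,0,0.045,0,0.075],[-0.001,0,0.07,0,0.075],[-0.001,0,0.09,0,0.075],[-0.001,0,0.105,0,0.075],[-0.001,0,0.115,0,0.075],[-0.001,0,0.12,0,0.075],[-0.001,0,0.12,0,0.075],[-0.001,0,0.12,0,0.075],[-0.001,0,0.12,0,0.075]]}}

```text
time: 2.6
position: [0.528, -0.0199, 0.0785]
eef_rot: [3.082, 0.61, 0.003]
ft_force: [-0.0, 0.0, 0.4]
grip_width: 0.859
finger_force: 0.0
```

```bash
python3 - <<'E'
from cell import eyes
from h import *
from go import go
c=eyes.camera("side");cv2.imwrite("pics/s1.png",cv2.resize(c["frame"][100:300,180:450],None,fx=2.5,fy=2.5)[:,:,::-1])
go(.528,-.023,.029,.39)
E
```

```text
t 2.65 p [ 0.528  -0.0199  0.0786] yaw 0.39 tilt [ 2.3e-03  5.0e-04 -1.0e+00] q [ 0.27  0.41 -0.44  0.   -0.71  1.69] F [-1.08 -0.2  -1.42] g 0.8651812670130054 0.0 
shift [-0.0013  0.0029  0.0496] spin 0.0005
```

View pics/s1.png

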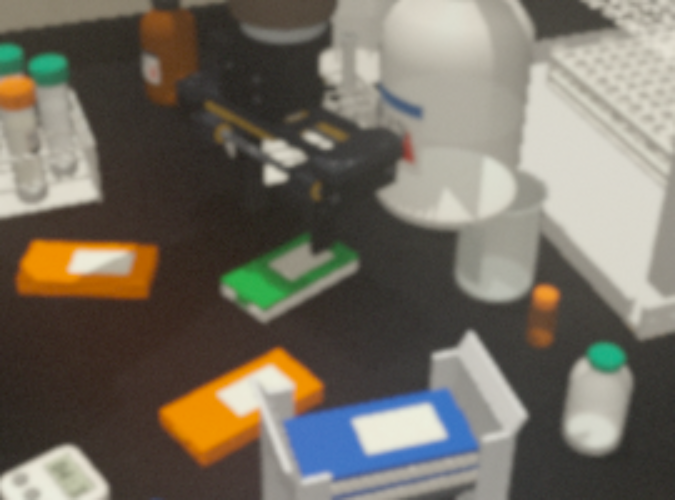

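The gripper stands over the green box with its fingers either side (crop box centre at (290,275)). I'll go down, then close.

Emit:
{"method": "apply_moves", "body": {"plan": [[-0.001,0.003,0.012,0,0.075],[-0.001,0.003,0.024,0,0.075],[-0.001,0.003,0.034,0,0.075],[-0.001,0.003,0.042,0,0.075],[-0.001,0.003,0.047,0,0.075],[-0.001,0.003,0.049,0,0.075],[-0.001,0.003,0.049,0,0.075],[-0.001,0.003,0.049,0,0.075],[-0.001,0.003,0.049,0,0.06],[-0.001,0.003,0.049,0,0.05]]}}

```text
time: 3.48
position: [0.5278, -0.0231, 0.029]
eef_rot: [-3.082, -0.609, -0.002]
ft_force: [-0.5, -0.0, -0.1]
grip_width: 0.781
finger_force: 0.0
```

Emit:
{"method": "apply_moves", "body": {"plan": [[0,0,0,0,0.04],[0,0,0,0,0.04],[0,0,0,0,0.04],[0,0,0,0,0.04],[0,0,0,0,0.04],[0,0,0,0,0.04],[0,0,0,0,0.04],[0,0,-0.002,0,0.04],[0,0,-0.005,0,0.04],[0,0,-0.01,0,0.04]]}}

```text
time: 4.32
position: [0.527, -0.0233, 0.0383]
eef_rot: [-3.082, -0.609, 0.002]
ft_force: [-0.4, 0.0, -0.5]
grip_width: 0.616
finger_force: 30.0
```

```bash
python3 go.py .489 -.309 .2 -.055
```

```text
t 4.32 p [ 0.527  -0.0233  0.0383] yaw 0.39 tilt [-1.4e-03 -2.0e-04 -1.0e+00] q [ 0.26  0.47 -0.48 -0.   -0.62  1.7 ] F [-0.35  0.03 -0.54] g 0.6163272007805725 29.99982789158821 
shift [-0.144   0.2497 -0.1616] spin 0.4451
```

Gripped: 53.6 mm opening, 30 N. Now lift, then carry.

Emit:
{"method": "apply_moves", "body": {"plan": [[0,0,-0.015,0,0.04],[0,0,-0.035,0,0.04],[0,0,-0.06,0,0.04],[0,0,-0.085,0,0.04],[0,0,-0.11,0,0.04],[-0.005,0.008,-0.13,0.01,0.04],[-0.012,0.02,-0.145,0.03,0.04],[-0.022,0.038,-0.155,0.06,0.04],[-0.034,0.06,-0.16,0.1,0.04],[-0.046,0.08,-0.162,0.14,0.04]]}}

```text
time: 5.15
position: [0.5157, -0.1155, 0.2023]
eef_rot: [3.117, 0.39, 0.005]
ft_force: [0.8, 0.1, -0.3]
grip_width: 0.617
finger_force: 30.0
```

```bash
python3 go.py .489 -.309 .2 -.055
```

```text
t 5.15 p [ 0.5157 -0.1155  0.2023] yaw 0.249 tilt [ 3.e-03  1.e-04 -1.e+00] q [ 0.09  0.26 -0.3   0.   -1.01  1.73] F [ 0.84  0.12 -0.26] g 0.6166041752181683 29.99935492873192 
shift [-0.0736  0.181   0.0022] spin 0.3042
```

Emit:
{"method": "apply_moves", "body": {"plan": [[-0.008,0.02,0,0.035,0.04],[-0.018,0.044,0,0.075,0.04],[-0.028,0.07,0,0.115,0.04],[-0.039,0.096,0,0.16,0.04],[-0.049,0.12,0,0.2,0.04],[-0.058,0.142,0,0.24,0.04],[-0.065,0.16,0,0.27,0.04],[-0.07,0.172,0,0.29,0.04],[-0.073,0.18,0,0.304,0.04],[-0.074,0.181,0,0.304,0.04]]}}

```text
time: 5.98
position: [0.4883, -0.3093, 0.2005]
eef_rot: [3.14, -0.087, -0.0]
ft_force: [-0.7, 0.3, -0.6]
grip_width: 0.618
finger_force: 30.0
```

Emit:
{"method": "apply_moves", "body": {"plan": [[0,0,0,0,0.04],[0,0,0,0,0.04],[0,0,0,0,0.04],[0,0,0,0,0.04],[0,0,0,0,0.04],[0,0,0,0,0.04],[0,0,0,0,0.04],[0,0,0,0,0.04],[0,0,0,0,0.04],[0,0,0,0,0.04]]}}

```text
time: 6.82
position: [0.4885, -0.3084, 0.2005]
eef_rot: [-3.14, 0.085, 0.0]
ft_force: [0.3, -0.5, -0.9]
grip_width: 0.616
finger_force: 30.0
```

```bash
python3 - <<'E'
from cell import eyes
from h import *
from go import go
T=eyes.camera("top");S=eyes.camera("side")
a=cv2.resize(T["frame"][165:265,350:450],None,fx=4,fy=4);b=cv2.resize(S["frame"][190:350,255:405],None,fx=2.5,fy=2.5)
w=np.zeros((400,780,3),np.uint8);w[:,:400]=a;w[:400,400:775]=b;cv2.imwrite("pics/over.png",w[:,:,::-1])
go(.489,-.309,.2,-.055)
h=blob(S,*G,(262,150,400,320));print("green side",rect(S,h,.2-.013),len(h))
E
```

```text
t 6.92 p [ 0.4885 -0.3084  0.2005] yaw -0.054 tilt [-1.e-04  0.e+00 -1.e+00] q [-0.28  0.34 -0.18  0.   -1.05  1.8 ] F [ 0.44  0.22 -0.41] g 0.6153702082391914 29.99994769692421 
shift [0.0006 0.0006 0.0005] spin 0.0012
green side (array([ 455.3, -307.4]), array([59.4, 46.8]), 87.7) 16
```

View pics/over.png

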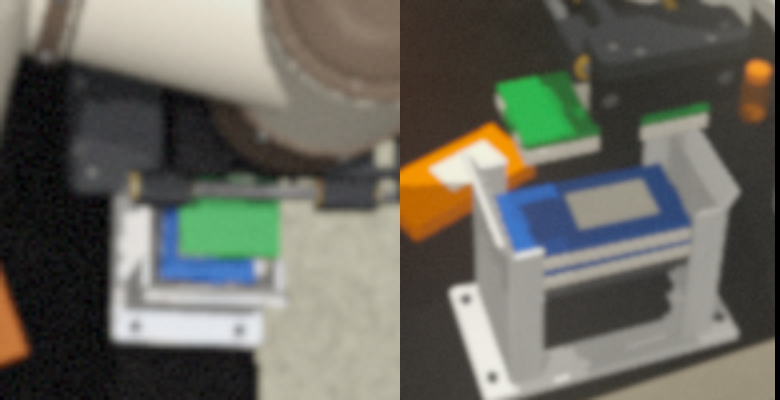

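The held box is level and in line with the magazine. Its near edge measures at x≈0.435, as expected. Lower quickly to just above the mouth, then slowly.

Emit:
{"method": "apply_moves", "body": {"plan": [[0.0,0,0.008,0,0.04],[0.0,0,0.018,0,0.04],[0.0,0,0.028,0,0.04],[0.0,0,0.038,0,0.04],[0.0,0,0.045,0,0.04],[0.0,0,0.05,0,0.04],[0.0,0,0.054,0,0.04],[0.0,0,0.057,0,0.04],[0.0,0,0.06,0,0.04],[0.0,0,0.06,0,0.04]]}}

```text
time: 7.75
position: [0.4884, -0.3083, 0.1401]
eef_rot: [-3.14, 0.085, 0.001]
ft_force: [-0.9, 0.2, -0.7]
grip_width: 0.619
finger_force: 30.0
```

Emit:
{"method": "apply_moves", "body": {"plan": [[0,0,0.001,0,0.04],[0,0,0.002,0,0.04],[0,0,0.003,0,0.04],[0,0,0.004,0,0.04],[0,0,0.005,0,0.04],[0,0,0.006,0,0.04],[0,0,0.007,0,0.04],[0,0,0.008,0,0.04],[0,0,0.008,0,0.04],[0,0,0.008,0,0.04]]}}

```text
time: 8.58
position: [0.4885, -0.3084, 0.1325]
eef_rot: [-3.14, 0.084, 0.0]
ft_force: [-0.5, -0.6, -0.0]
grip_width: 0.617
finger_force: 30.0
```

Emit:
{"method": "apply_moves", "body": {"plan": [[0,0,0.001,0,0.04],[0,0,0.002,0,0.04],[0,0,0.003,0,0.04],[0,0,0.004,0,0.04],[0,0,0.005,0,0.04],[0,0,0.005,0,0.04],[0,0,0.005,0,0.04],[0,0,0.005,0,0.04],[0,0,0.005,0,0.04],[0,0,0.005,0,0.04]]}}

```text
time: 9.42
position: [0.4887, -0.3085, 0.1278]
eef_rot: [3.14, -0.084, 0.001]
ft_force: [-0.7, 1.3, 4.2]
grip_width: 0.618
finger_force: 30.0
```

Contact at about 4.8 N, so the spring has started to give. Press 3 mm more.

Emit:
{"method": "apply_moves", "body": {"plan": [[0,0,0.001,0,0.04],[0,0,0.002,0,0.04],[0,0,0.003,0,0.04],[0,0,0.003,0,0.04],[0,0,0.003,0,0.04],[0,0,0.003,0,0.04],[0,0,0.003,0,0.04],[0,0,0.003,0,0.04],[0,0,0.003,0,0.04],[0,0,0.003,0,0.04]]}}

```text
time: 10.25
position: [0.4886, -0.3084, 0.125]
eef_rot: [3.14, -0.084, 0.001]
ft_force: [-2.2, 1.8, 6.0]
grip_width: 0.614
finger_force: 30.0
```

```bash
python3 go.py .489 -.309 .13 -.055
```

```text
t 10.25 p [ 0.4886 -0.3084  0.125 ] yaw -0.054 tilt [ 4.e-04 -3.e-04 -1.e+00] q [-0.28  0.42 -0.27  0.   -0.88  1.8 ] F [-2.16  1.85  6.02] g 0.613731727292063 30.001311600208282 
shift [ 0.0004  0.0005 -0.005 ] spin 0.0014
```

Force has risen 1.8 N over 3 mm, which matches the spring rate, so it is about 5 mm down. Ease back up until the spring is nearly unloaded, before letting go.

Emit:
{"method": "apply_moves", "body": {"plan": [[0,0,-0.0005,0,0.04],[0,0,-0.001,0,0.04],[0,0,-0.002,0,0.04],[0,0,-0.003,0,0.04],[0,0,-0.004,0,0.04],[0,0,-0.0045,0,0.04],[0,0,-0.0045,0,0.04],[0,0,-0.0045,0,0.04],[0,0,-0.0045,0,0.04],[0,0,-0.0045,0,0.04]]}}

```text
time: 11.08
position: [0.4886, -0.3085, 0.129]
eef_rot: [3.14, -0.084, 0.0]
ft_force: [0.3, -0.2, 4.2]
grip_width: 0.619
finger_force: 30.0
```

```bash
python3 go.py .489 -.309 .13 -.055
```

```text
t 11.08 p [ 0.4886 -0.3085  0.129 ] yaw -0.054 tilt [ 3.e-04 -2.e-04 -1.e+00] q [-0.28  0.42 -0.27  0.   -0.89  1.8 ] F [ 0.27 -0.22  4.18] g 0.6192922717211933 30.00068575143814 
shift [ 0.0004  0.0005 -0.001 ] spin 0.0012
```

Emit:
{"method": "apply_moves", "body": {"plan": [[0,0,-0.0005,0,0.04],[0,0,-0.001,0,0.04],[0,0,-0.0015,0,0.04],[0,0,-0.0015,0,0.04],[0,0,-0.0015,0,0.04],[0,0,-0.0015,0,0.04],[0,0,-0.0015,0,0.04],[0,0,-0.0015,0,0.04],[0,0,-0.0015,0,0.04],[0,0,-0.0015,0,0.04]]}}

```text
time: 11.92
position: [0.4886, -0.3085, 0.1306]
eef_rot: [3.14, -0.084, 0.0]
ft_force: [0.4, -0.2, 2.8]
grip_width: 0.619
finger_force: 30.0
```

Now at about the preload force, so the spring is at rest and the box still sits on the pile. Open, then withdraw.

Emit:
{"method": "apply_moves", "body": {"plan": [[0,0,0,0,0.056],[0,0,0,0,0.06],[0,0,0,0,0.065],[0,0,0,0,0.07],[0,0,0,0,0.075],[0,0,0,0,0.075],[0,0,0,0,0.075],[0,0,0,0,0.075],[0,0,0,0,0.075],[0,0,0,0,0.075]]}}

```text
time: 12.75
position: [0.4885, -0.3084, 0.1306]
eef_rot: [-3.14, 0.085, -0.0]
ft_force: [-0.1, -0.5, -0.3]
grip_width: 0.859
finger_force: 0.0
```

Emit:
{"method": "apply_moves", "body": {"plan": [[0,0,-0.003,0,0.075],[0,0,-0.01,0,0.075],[0,0,-0.02,0,0.075],[0,0,-0.035,0,0.075],[0,0,-0.055,0,0.075],[0,0,-0.075,0,0.075],[0,0,-0.095,0,0.075],[0,0,-0.11,0,0.075],[0,0,-0.12,0,0.075],[0,0,-0.12,0,0.075]]}}

```text
time: 13.58
position: [0.4896, -0.3089, 0.2541]
eef_rot: [3.138, -0.084, 0.009]
ft_force: [-0.1, 0.4, -0.0]
grip_width: 0.86
finger_force: 0.0
```

Emit:
{"method": "apply_moves", "body": {"plan": [[0,-0.01,0,0,0.075],[0,-0.03,0,0,0.075],[0,-0.055,0,0,0.075],[0,-0.085,0,0,0.075],[0,-0.115,0,0,0.075],[0,-0.145,0,0,0.075],[0,-0.17,0,0,0.075],[0,-0.19,0,0,0.075],[0,-0.2,0,0,0.075],[0,-0.2,0,0,0.075]]}}

```text
time: 14.42
position: [0.4987, -0.1068, 0.2496]
eef_rot: [-3.14, 0.08, 0.003]
ft_force: [-0.2, -0.4, -1.0]
grip_width: 0.861
finger_force: 0.0
```

```bash
python3 - <<'E'
from cell import eyes
from h import *
from go import go
T=eyes.camera("top");S=eyes.camera("side")
a=cv2.resize(T["frame"][115:265,300:450],None,fx=2.6,fy=2.6);b=cv2.resize(S["frame"][190:350,255:435],None,fx=2.2,fy=2.2)
w=np.zeros((400,800,3),np.uint8);w[:390,:390]=a;w[:352,400:796]=b;cv2.imwrite("pics/end.png",w[:,:,::-1])
go(.489,-.309,.2,-.055)
for c,roi in((T,(375,165,430,250)),(S,(280,225,385,310))):print("green",rect(c,blob(c,*G,roi),.116))
E
```

```text
t 14.52 p [ 0.4989 -0.1086  0.2499] yaw -0.053 tilt [-1.5e-03 -2.0e-04 -1.0e+00] q [ 0.1   0.19 -0.26  0.   -1.12  1.41] F [ 0.81 -0.05  0.08] g 0.858827376218035 0.0 
shift [0.0008 0.2007 0.05  ] spin 0.002
green (array([ 490.1, -306. ]), array([ 52.4, 109.6]), 85.6)
green (array([ 489.9, -307.6]), array([ 58.8, 111.6]), 86.8)
```

View pics/end.png

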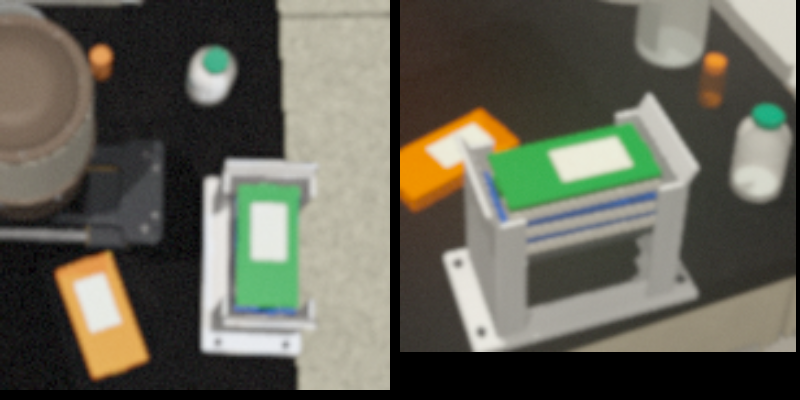

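The box lies flat on the pile (side crop, lid centred at (577,165)). Both views put it within about 3 mm of the magazine's centre at yaw about -0.07. The bystanders have not moved and the gripper is clear.

```bash
python3 -c "
from cell import workorder
print(workorder.sign_off())"
```

```text
the job is handed in; nothing more can be done
None
```

The green-lidded box is on top of the pile in the magazine, flat and lined up (about 3 mm off centre in plan), placed by feel with the carriage pressed about 5 mm and eased back before release; the job is handed in, but no verdict was returned.

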